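Turn a two-sided board over on its turnover stand

TASK

The small two-sided board lies white side up on the hinged leaf of the turnover stand. Swing the red catch right round so that it no longer holds the leaf, then raise the leaf by its black handle bar well past upright, nearly to its stop, so that the board tips over onto the sloping back rest, and bring the leaf fully down again so that the blue side of the board is presented, facing out towards the handle. Leave the catch swung clear, and leave the loose lidded cup and the bagged pack nearest the stand where they are.

Things in the scene. Friction and masses are not known exactly. Their poses are not given: they have to be found in the camera images.
- turn_stand: Fixed metal turnover stand. Origin on the table below the middle of the leaf's hinge line, which is 50 mm above the table. Its x axis points level from the handle towards the back rest (away from the robot, turned up to 0.3 rad), y along the hinge line to the left, z up. Base plate 180 mm wide, x -130 to +85 mm. The catch's upright axis stands at x -90, y -98 mm.
- back_rest (a point): Middle of the front face of the fixed steel back rest, 44 mm behind the hinge line, 82 mm above the table. It is 132 mm wide, leans 30 degrees back from upright, its top 127 mm above the table. At its foot a 22 mm deep ledge, sloping 30 degrees down to the rear, runs from the hinge line to the rest.
- leaf (a joint): Angle of the grey leaf, rad: 0 level (start), grows as the handle side is raised and over towards the back rest; stop at 1.85. The board may still stand on edge at 1.65; it tips onto the rest by about 1.75. Let go, it falls shut below upright, stays up beyond. 150 mm wide; upper face passes through the hinge line; front edge 128 mm, handle bar 180 mm from the hinge; about 0.42 kg with the board.
- handle_mid (a point): Middle of the black round handle bar on the leaf's front: 12 mm thick, 112 mm long, parallel to the hinge line, held at both ends; with the leaf down it is 48 mm above the table and 180 mm in front of the hinge line, with 45 mm of free space between bar and leaf. It can turn between gripper pads.
- catch (a joint): Angle of the red catch, rad, about its upright axis: at the start 0 to 0.25, its short nose 3 mm above the leaf's right edge blocks the leaf. It grows counter-clockwise seen from above: the knob, which points to the stand's -y at 0, swings away from the robot to +x. Leaf free beyond about 1.0; stop at 1.57. Light friction, stays where left.
- catch_knob (a point): Centre of the upright round red knob on the long arm of the catch: 14 mm thick, 30 mm high, centre 72 mm above the table (top at 87 mm), 55 mm from the catch's axis.
- board_center (a point): Centre of the loose two-sided plastic board, 112 (x) x 104 (y) x 12 mm, 0.1 to 0.2 kg, white on its +z face (up at the start), blue on its -z face. At the start it lies on the leaf, centre 56 mm above the table and 62 to 66 mm in front of the hinge line, between low side rims 120 mm apart.
- cup: Bystander: loose round sample cup with white lid, 62 mm wide, 42 mm high; origin under its centre.
- pack: Bystander: loose bagged product pack, about 94 x 142 x 43 mm; origin under the middle of the bag.
- board: The same board: origin at the middle of its blue face, +z towards its white face.
There are look-alikes about, which are no part of the job. Leave any pink look-alike of the board alone.

How it is judged:
By the outcome, as a careful person would: the job done as asked, in the order asked, and still so for the second after the job is handed in, with the robot touching nothing.
It also fails if it takes over 61 s, if anything falls off the work surface, if the arm or the gripper's body presses on something with over 40 N, if the wrist force passes 120 N, or if a joint passes its speed limit or range.

ROBOT

A 6-joint arm with a two-finger parallel gripper is mounted at the origin on a cart in front of the work surface, level with it; the furniture and walls round the work are solid. World frame = base frame: x ahead of the robot, y to its left, z up, the work surface at z = 0. Lengths are in m, angles in rad, forces in N, time in s.
With the tool pointing down it reaches from about 0.425 to 0.95 m from the base axis. Payload 3.5 kg.
Tool frame: the origin (TCP) lies midway between the tips of the shut fingers; the grasp point (between the pads) lies manip.grip_point_offset behind it (manip.grip_point_offset is the distance from the TCP to the grasp point, in m); z points along the fingers, y is the line along which they close (so a half turn about z gives the same grasp; the last joint's range is limited). The gripper opens to 85 mm and grips with 20 to 120 N. Pads are 22 mm wide; open, the fingers measure 114 mm over their backs; the gripper's body (76 mm by 85 mm) begins 54 mm behind the grasp point. The pads swing forward as they close: fully open they stand 13 mm farther back than shut.
Start: joints at [1.125, 0.286, 1.577, -0, 1.279, -0.15], TCP at [0.197, 0.646, 0.231] pointing down, gripper open.
Joint ranges: [-2.77, 2.77], [-0.9, 2.22], [0.21, 2.48], [-1.53, 4.67], [0.24, 2.81], [-2.84, 2.84]. Speed limits (rad/s): [2.79, 2.79, 3.14, 3.14, 3.14, 3.14].

INTERFACE

Orientations are given as a rotation vector (axis times angle).
In Python, from rig import manip gives the robot as it stands. The module is installed in compiled form; this text tells all that it offers.
- The arm moves only by the tool carry_out, never from a script. Its argument "moves" is a list of rows, each a list of 3 entries, a list of its own where there are three numbers: the opening, from 0 (shut) to 1 (fully open), then the shift along the tool's x, y, z scaled (see below), then the turn, a rotation vector about the tool's x, y, z scaled (see below). In form: [[grip, [dx, dy, dz], [ax, ay, az]], ...]. A call has exactly 10 rows; each row is the pose to reach, as a shift and turn from the pose commanded when the call began, along the tool's axes at that moment; what a row does not reach only later rows make up. The controller multiplies each number of a shift by 150 mm and each number of a turn by 1.5 rad. A row lasts 1/10 s, in which the tool goes at most 50 mm and 8.59 degrees, less where a joint would pass 70% of its speed; a pose out of reach is approached as far as the arm can. A call with a number of a shift or a turn outside -1 to 1 is refused whole. A call with a gripper value outside its range is refused whole. The fingers move at their own pace and stop on an object; "force" is the grip in N (left out, the last holds). Time passes only in rows, so rows that repeat a pose let the fingers close, or fill a call up. It gives the time, the measured TCP pose, the force, the opening and the grip force at its end, in the units of the state.
- manip.observe(): the state, without advancing time (a new reading comes with each control period).
- manip.grab_frame(name): name is "scene" or "side" or "wrist"; returns the picture (480x640x3 uint8, red, green, blue); there is no depth.
- manip.calibration(name): a dict with "fx", "fy", "cx", "cy" (pixels), "eye" and "orientation" of the camera in the world. Camera axes: x right, y down, z forward; pixel columns grow to the right and rows downward; lengths in m; the calibration is good to about 2 mm. A picture is of the moment at which its call begins: read the wrist's pose just before it. calibration takes no time and is no camera call; for the wrist camera it gives the pose at the moment of the call.
- manip.finish_job(): hands the job in; it is judged then, once.
The state is a dict: "clock": time; "joint_pos": joint angles; "joint_vel": joint speeds; "joint_torque": joint torques, N m; "eef_pos": TCP position; "orientation": TCP orientation; "force": force on the tool from outside, world axes, zero at the start; "ft_torque": the same for the moment, N m; "finger_gap": finger opening in m; "grip_force": force on a finger pad.
Only numpy, scipy, OpenCV 4.12 (cv2) and the standard library are available. Lean on these libraries where they do the work, as an engineer would, in place of code of your own. Each camera call takes 0.05 s, during which the arm holds its last target. There are 200 camera calls.

## Working session

There is one attempt and no reset: what is moved stays moved. The work goes in short steps, Python scripts to look and compute and a tool call to move; the robot and the scene stay as the last step left them, time stands still between calls to the robot, and variables do not carry over. Pictures are saved under pics/ and viewed, at most 10 in all, crops included, and the job is handed in when it is done.

Besides the shell and the picture viewer there is one more tool, called after ">>>" as name(argument=value, ...), one argument or row to a line, values as JSON. carry_out: Moves the arm, as the interface text tells. Its arguments: {"type":"object","properties":{"moves":{"type":"array","items":{"type":"array"}},"force":{"type":"number"}},"required":["moves"]}

```bash
mkdir -p pics; python3 - <<'E'
from rig import manip
import cv2,numpy as np
print(manip.observe()); print(manip.grip_point_offset)
ims=[]
for n in("scene","side"):
    im=manip.grab_frame(n)[:,:,::-1]; cv2.imwrite(f"pics/{n}0.png",im); print(n,manip.calibration(n))
E
```

```text
{'clock': 0.0, 'joint_pos': array([ 1.12501893e+00,  2.87191738e-01,  1.57819643e+00,  2.14555965e-05,
        1.27861777e+00, -1.50001030e-01]), 'joint_vel': array([-0.00082101, -0.00130989,  0.00076648,  0.00026651,  0.00028322,
       -0.00043118]), 'joint_torque': array([-6.15532590e-04, -4.05992460e+01, -2.92620081e+01, -1.21905368e-04,
        6.01638603e-03, -1.40364712e-06]), 'eef_pos': array([0.19642636, 0.64508819, 0.22991929]), 'orientation': array([-0.4628148 , -3.10657698,  0.00361352]), 'force': array([ 0.14533908,  1.37590674, -0.48227883]), 'ft_torque': array([-0.06558657,  0.01642424, -0.01373281]), 'grip_force': 0.0, 'finger_gap': 0.08544867291187666}
0.0187
scene {'fx': 505.39117389767813, 'fy': 505.39117389767813, 'cx': 318.8546230950545, 'cy': 240.03912853401283, 'eye': array([0.0104818 , 0.22729775, 0.89557571]), 'orientation': array([-1.11407731,  2.4281897 , -0.93108601])}
side {'fx': 567.8944873826096, 'fy': 567.8944873826096, 'cx': 320.9446018538788, 'cy': 236.96409082337715, 'eye': array([0.30182702, 0.71094902, 0.73580374]), 'orientation': array([-0.35623387,  2.63277646, -1.42063179])}
```

View pics/scene0.png

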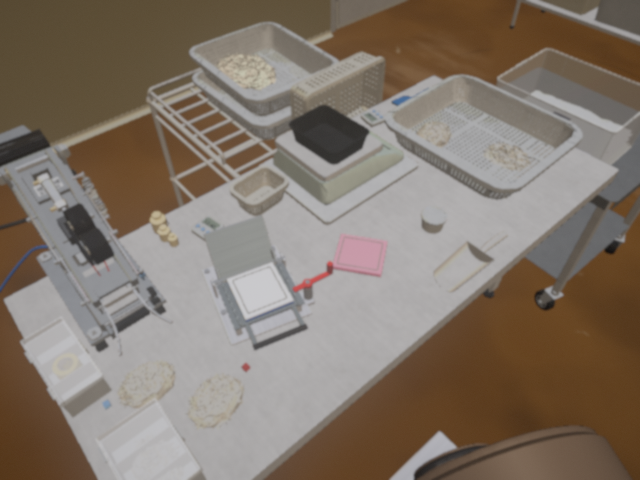

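View pics/side0.png

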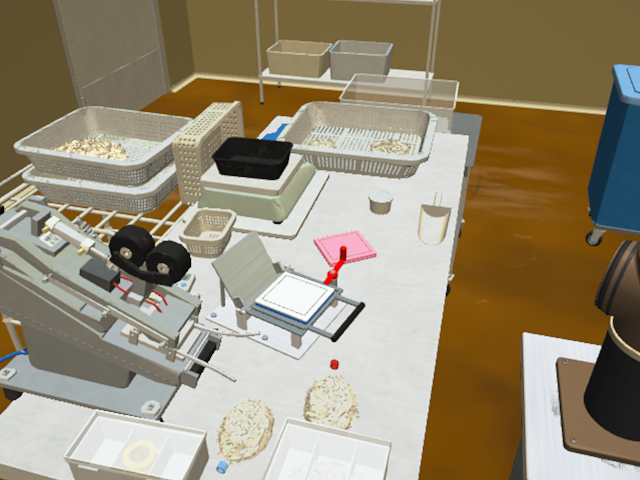

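The scene view shows the stand with the handle bar at about (279,332), the white board at (262,290) and the red knob at (330,267). In the side view the handle is at (348,320), the knob at (343,252) and the board at (295,297). The pink look-alike sits to the right of the stand.

```bash
cat > h.py <<'E'
import cv2,numpy as np
from scipy.spatial.transform import Rotation as R
def ray(c,p):
    d=R.from_rotvec(c["orientation"]).as_matrix()@np.array([(p[0]-c["cx"])/c["fx"],(p[1]-c["cy"])/c["fy"],1]); return np.array(c["eye"]),d/np.linalg.norm(d)
def plane(c,p,z):
    e,d=ray(c,p); return e+d*(z-e[2])/d[2]
def tri(rs):
    A=np.zeros((3,3));b=np.zeros(3)
    for e,d in rs:
        P=np.eye(3)-np.outer(d,d);A+=P;b+=P@e
    x=np.linalg.solve(A,b); return x,[np.linalg.norm((np.eye(3)-np.outer(d,d))@(x-e)) for e,d in rs]
def blobs(m,roi,amin=30):
    x0,y0,x1,y1=roi; k=np.zeros_like(m,np.uint8); k[y0:y1,x0:x1]=m[y0:y1,x0:x1]
    cs,_=cv2.findContours(k,cv2.RETR_EXTERNAL,cv2.CHAIN_APPROX_NONE)
    return sorted([c for c in cs if cv2.contourArea(c)>amin],key=cv2.contourArea,reverse=True)
E
python3 - <<'E'
from h import *
from rig import manip
roi={"scene":dict(h=(235,310,320,350),k=(290,255,340,300),b=(220,260,305,325)),"side":dict(h=(325,295,375,345),k=(320,240,355,290),b=(245,265,340,330))}
for n in roi:
    c=manip.calibration(n); im=cv2.imread(f"pics/{n}0.png"); hsv=cv2.cvtColor(im,cv2.COLOR_BGR2HSV); r=roi[n]
    v,s=hsv[...,2],hsv[...,1]
    for th in(50,75):
        for q in blobs(v<th,r["h"])[:2]:
            bx=cv2.minAreaRect(q); p=cv2.boxPoints(bx); print(n,"handle",th,np.round(bx[0]),np.round(bx[1]),np.round(p).tolist(),np.round(plane(c,bx[0],.048),4))
            e=sorted([(np.linalg.norm(p[i]-p[(i+1)%4]),i) for i in range(4)])[:2]
            for _,i in e: print("   end",np.round(plane(c,(p[i]+p[(i+1)%4])/2,.048),4))
    red=(s>130)&((hsv[...,0]<8)|(hsv[...,0]>172))
    for q in blobs(red,r["k"],15): print(n,"red",cv2.contourArea(q),cv2.boundingRect(q),cv2.minAreaRect(q)[0])
    ys,xs=np.nonzero(red[r["k"][1]:r["k"][3],r["k"][0]:r["k"][2]]); 
    for y in range(ys.min(),ys.max()+1,2): print((y+r["k"][1],int(xs[ys==y].min()+r["k"][0]),int(xs[ys==y].max()+r["k"][0])),end=" ") if (ys==y).any() else 0
    print()
    for q in blobs((v>(205 if n=="scene" else 225))&(s<25),r["b"])[:1]:
        bx=cv2.minAreaRect(q); a=cv2.approxPolyDP(q,8,True)[:,0]; print(n,"board",a.tolist(),[np.round(plane(c,p,.062),4).tolist() for p in a],np.mean([plane(c,p,.062) for p in a],0))
sc=cv2.imread("pics/scene0.png")[200:360,180:400]; sd=cv2.imread("pics/side0.png")[210:370,190:410]
cv2.imwrite("pics/crop1.png",np.vstack([cv2.resize(a,None,fx=3,fy=1.8*1.0) if 0 else cv2.resize(a,(412,300)) for a in(sc,sd)]))
E
```

```text
scene red 65.0 (294, 273, 35, 18) (311.44708251953125, 281.9580383300781)
(263, 329, 330) (265, 329, 331) (273, 325, 328) (275, 321, 325) (277, 317, 322) (279, 313, 318) (281, 311, 314) (283, 303, 311) (285, 300, 310) (287, 296, 303) (289, 294, 297) 
side handle 50 [348. 322.] [ 5. 48.] [[330.0, 339.0], [361.0, 301.0], [365.0, 305.0], [334.0, 342.0]] [ 0.4616 -0.0438  0.048 ]
   end [ 0.4458 -0.1021  0.048 ]
   end [0.4763 0.01   0.048 ]
side handle 75 [348. 322.] [ 6. 48.] [[330.0, 338.0], [361.0, 301.0], [366.0, 305.0], [334.0, 342.0]] [ 0.4614 -0.0436  0.048 ]
   end [ 0.445  -0.1015  0.048 ]
   end [0.4766 0.0097 0.048 ]
side red 208.0 (323, 246, 24, 39) (336.55450439453125, 265.74078369140625)
(246, 341, 344) (248, 340, 346) (250, 320, 345) (252, 322, 345) (254, 323, 345) (256, 324, 345) (258, 326, 345) (260, 327, 345) (262, 328, 347) (264, 336, 342) (266, 334, 340) (268, 334, 339) (270, 334, 337) (272, 328, 337) (274, 328, 337) (276, 327, 336) (278, 326, 335) (280, 325, 331) (282, 323, 329) (284, 327, 327) 
side board [[255, 300], [307, 319], [333, 289], [285, 272]] [[0.637, -0.041, 0.062], [0.5293, -0.0161, 0.062], [0.506, -0.1107, 0.062], [0.6109, -0.1376, 0.062]] [ 0.57082348 -0.07633688  0.062     ]
```

```bash
python3 - <<'E'
from h import *
from rig import manip
S=manip.calibration("scene");D=manip.calibration("side")
print("knob",tri([ray(S,(330.3,267.5)),ray(D,(343,254.5))]),plane(S,(330.3,267.5),.072),plane(D,(343,254.5),.072))
print("handle",tri([ray(S,(279,332)),ray(D,(348,322))]),plane(S,(279,332),.048))
im=cv2.imread("pics/scene0.png");v=cv2.cvtColor(im,cv2.COLOR_BGR2HSV)[...,2]; r=v[310:352,240:315]; print(r.min(),np.percentile(r,[5,10,20]))
for q in blobs(v<100,(240,310,320,352))[:2]:
    b=cv2.minAreaRect(q);print(b,plane(S,b[0],.048))
w=manip.grab_frame("wrist")[:,:,::-1]; cv2.imwrite("pics/w0.png",w); c=manip.calibration("wrist");print(c,R.from_rotvec(manip.observe()["orientation"]).as_matrix().round(3))
print(np.round(R.from_rotvec(c["orientation"]).as_matrix(),3))
E
```

```text
knob (array([ 0.51392367, -0.2222835 ,  0.06536894]), [np.float64(0.0004831599471424349), np.float64(0.00048315994714256375)]) [ 0.51043982 -0.21897285  0.072     ] [ 0.51137329 -0.21252967  0.072     ]
handle (array([ 0.46488606, -0.04800404,  0.04710243]), [np.float64(0.004407303206761088), np.float64(0.004407303206760986)]) [ 0.46913065 -0.04987185  0.048     ]
75 [ 85.45 120.   134.  ]
((279.6811218261719, 336.4480895996094), (4.497467994689941, 55.52797317504883), 67.98871612548828) [ 0.46033928 -0.04479988  0.048     ]
{'fx': 371.7582369626705, 'fy': 371.7582369626705, 'cx': 319.2187418839303, 'cy': 239.17216287547308, 'eye': array([0.13439654, 0.66465825, 0.37219941]), 'orientation': array([2.34769227, 1.74044855, 0.22679229])} [[-0.957  0.292 -0.001]
 [ 0.292  0.957 -0.002]
 [ 0.    -0.002 -1.   ]]
[[ 0.291  0.924  0.247]
 [ 0.957 -0.281 -0.076]
 [-0.001  0.258 -0.966]]
```

View pics/crop1.png

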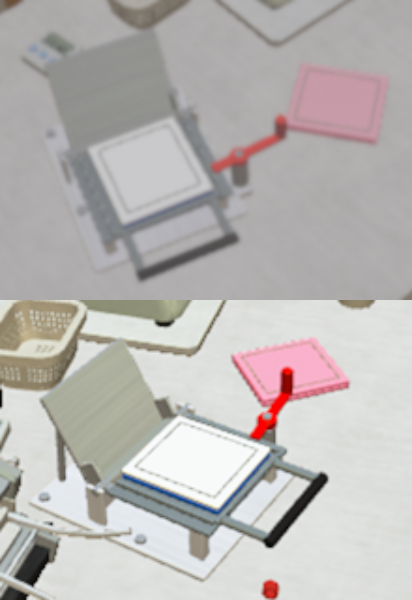

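The crops confirm the stand layout: the catch nose is over the leaf's right edge and the knob points to the lower right. The board, rest and handle are consistent with the given sizes, with yaw about -0.26, handle (0.461,-0.044) and knob (0.511,-0.216).

```bash
cat >> h.py <<'E'
def yax(p): return np.array([[-np.sin(p),np.cos(p),0],[np.cos(p),np.sin(p),0],[0,0,-1]]) # rows: tool x,y,z
def plan(P,psi,wps):
    P=np.array(P)
    for q,ps in wps:
        d=yax(psi)@(np.array(q)-P); print(np.round(d/.15,3).tolist(),"turn z",round(-(ps-psi)/1.5,3),"->",np.round(q,3).tolist(),round(ps,3)); P=np.array(q);psi=ps
E
python3 - <<'E'
from h import *
S=[.197,.646,.231]; th=np.linspace(1.275,-.402,7); r=[.675,.60,.54,.51,.51,.535,.555]; z=[.231,.3,.3,.3,.3,.25,.16]
ps=np.linspace(1.275,-.22,7)
plan(S,1.275,[((r[i]*np.cos(th[i]),r[i]*np.sin(th[i]),z[i]),ps[i]) for i in range(1,7)])
E
```

```text
[-1.103, -0.658, -0.46] turn z 0.166 -> [0.326, 0.503, 0.3] 1.026
[-0.976, -0.57, 0.0] turn z 0.166 -> [0.407, 0.354, 0.3] 0.777
[-0.916, -0.388, 0.0] turn z 0.166 -> [0.462, 0.216, 0.3] 0.528
[-0.922, -0.217, 0.0] turn z 0.166 -> [0.504, 0.08, 0.3] 0.278
[-0.98, -0.091, 0.333] turn z 0.166 -> [0.531, -0.065, 0.25] 0.029
[-1.007, -0.164, 0.6] turn z 0.166 -> [0.511, -0.217, 0.16] -0.22
```

```bash
python3 - <<'E'
from h import *
from rig import manip
S=manip.calibration("scene");D=manip.calibration("side")
print(tri([ray(S,(88,235)),ray(D,(145,250))]), plane(S,(140,310),.1),plane(D,(205,350),.1),plane(D,(235,380),.1))
plan([.197,.646,.231],1.275,[((.30,.51,.30),1.025),((.378,.362,.3),.776),((.44,.22,.3),.527),((.487,.08,.3),.278),((.515,-.067,.25),.029),((.511,-.216,.16),-.22)])
E
```

```text
(array([0.70577769, 0.15262796, 0.2848659 ]), [np.float64(0.006019535285442622), np.float64(0.006019535285442719)]) [0.65225623 0.13741132 0.1       ] [0.64972598 0.13667461 0.1       ] [0.58039495 0.18175725 0.1       ]
[-0.921, -0.667, -0.46] turn z 0.167 -> [0.3, 0.51, 0.3] 1.025
[-0.957, -0.573, 0.0] turn z 0.166 -> [0.378, 0.362, 0.3] 0.776
[-0.965, -0.368, 0.0] turn z 0.166 -> [0.44, 0.22, 0.3] 0.527
[-0.964, -0.199, 0.0] turn z 0.166 -> [0.487, 0.08, 0.3] 0.278
[-0.994, -0.089, 0.333] turn z 0.166 -> [0.515, -0.067, 0.25] 0.029
[-0.992, -0.055, 0.6] turn z 0.166 -> [0.511, -0.216, 0.16] -0.22
```

>>> carry_out(
  moves=[
    [1,[-0.15,-0.1,-0.2],[0,0,0.02]],
    [1,[-0.4,-0.3,-0.46],[0,0,0.08]],
    [1,[-0.65,-0.48,-0.46],[0,0,0.12]],
    [1,[-0.92,-0.67,-0.46],[0,0,0.167]],
    [1,[-0.92,-0.67,-0.46],[0,0,0.167]],
    [1,[-0.92,-0.67,-0.46],[0,0,0.167]],
    [1,[-0.92,-0.67,-0.46],[0,0,0.167]],
    [1,[-0.92,-0.67,-0.46],[0,0,0.167]],
    [1,[-0.92,-0.67,-0.46],[0,0,0.167]],
    [1,[-0.92,-0.67,-0.46],[0,0,0.167]],
  ],
)

```text
clock: 1.15
eef_pos: [0.2987, 0.51, 0.3]
orientation: [-0.845, -3.026, 0.001]
force: [0.6, -0.5, -0.9]
finger_gap: 0.0853
grip_force: 0.0
```

>>> carry_out(
  moves=[
    [1,[-0.25,-0.15,0],[0,0,0.04]],
    [1,[-0.5,-0.3,0],[0,0,0.08]],
    [1,[-0.75,-0.45,0],[0,0,0.12]],
    [1,[-0.957,-0.573,0],[0,0,0.166]],
    [1,[-0.957,-0.573,0],[0,0,0.166]],
    [1,[-0.957,-0.573,0],[0,0,0.166]],
    [1,[-0.957,-0.573,0],[0,0,0.166]],
    [1,[-0.957,-0.573,0],[0,0,0.166]],
    [1,[-0.957,-0.573,0],[0,0,0.166]],
    [1,[-0.957,-0.573,0],[0,0,0.166]],
  ],
)

```text
clock: 2.15
eef_pos: [0.377, 0.3619, 0.3002]
orientation: [-1.215, -2.897, 0.0]
force: [-0.2, 0.0, 0.0]
finger_gap: 0.0853
grip_force: 0.0
```

>>> carry_out(
  moves=[
    [1,[-0.25,-0.09,0],[0,0,0.04]],
    [1,[-0.5,-0.18,0],[0,0,0.08]],
    [1,[-0.75,-0.28,0],[0,0,0.12]],
    [1,[-0.965,-0.368,0],[0,0,0.166]],
    [1,[-0.965,-0.368,0],[0,0,0.166]],
    [1,[-0.965,-0.368,0],[0,0,0.166]],
    [1,[-0.965,-0.368,0],[0,0,0.166]],
    [1,[-0.965,-0.368,0],[0,0,0.166]],
    [1,[-0.965,-0.368,0],[0,0,0.166]],
    [1,[-0.965,-0.368,0],[0,0,0.166]],
  ],
)

```text
clock: 3.15
eef_pos: [0.4391, 0.22, 0.3003]
orientation: [-1.565, -2.724, 0.0]
force: [0.2, 0.1, -0.3]
finger_gap: 0.0854
grip_force: 0.0
```

>>> carry_out(
  moves=[
    [1,[-0.25,-0.05,0],[0,0,0.04]],
    [1,[-0.5,-0.1,0],[0,0,0.08]],
    [1,[-0.75,-0.15,0],[0,0,0.12]],
    [1,[-0.964,-0.2,0],[0,0,0.166]],
    [1,[-0.964,-0.2,0],[0,0,0.166]],
    [1,[-0.964,-0.2,0],[0,0,0.166]],
    [1,[-0.964,-0.2,0],[0,0,0.166]],
    [1,[-0.964,-0.2,0],[0,0,0.166]],
    [1,[-0.964,-0.2,0],[0,0,0.166]],
    [1,[-0.964,-0.2,0],[0,0,0.166]],
  ],
)

```text
clock: 4.15
eef_pos: [0.4859, 0.0799, 0.3004]
orientation: [1.891, 2.509, 0.0]
force: [-0.4, 0.9, 0.2]
finger_gap: 0.0856
grip_force: 0.0
```

>>> carry_out(
  moves=[
    [1,[-0.25,-0.02,0.08],[0,0,0.04]],
    [1,[-0.5,-0.04,0.16],[0,0,0.08]],
    [1,[-0.75,-0.06,0.24],[0,0,0.12]],
    [1,[-0.994,-0.089,0.333],[0,0,0.166]],
    [1,[-0.994,-0.089,0.333],[0,0,0.166]],
    [1,[-0.994,-0.089,0.333],[0,0,0.166]],
    [1,[-0.994,-0.089,0.333],[0,0,0.166]],
    [1,[-0.994,-0.089,0.333],[0,0,0.166]],
    [1,[-0.994,-0.089,0.333],[0,0,0.166]],
    [1,[-0.994,-0.089,0.333],[0,0,0.166]],
  ],
)

```text
clock: 5.15
eef_pos: [0.5142, -0.0672, 0.2508]
orientation: [2.188, 2.254, 0.001]
force: [0.4, 0.9, 0.1]
finger_gap: 0.0853
grip_force: 0.0
```

>>> carry_out(
  moves=[
    [1,[-0.25,-0.02,0.1],[0,0,0.04]],
    [1,[-0.5,-0.03,0.2],[0,0,0.08]],
    [1,[-0.75,-0.04,0.4],[0,0,0.12]],
    [1,[-0.992,-0.055,0.6],[0,0,0.166]],
    [1,[-0.992,-0.055,0.6],[0,0,0.166]],
    [0.5,[-0.992,-0.055,0.6],[0,0,0.166]],
    [0.5,[-0.992,-0.055,0.6],[0,0,0.166]],
    [0.5,[-0.992,-0.055,0.6],[0,0,0.166]],
    [0.5,[-0.992,-0.055,0.6],[0,0,0.166]],
    [0.5,[-0.992,-0.055,0.6],[0,0,0.166]],
  ],
)

```text
clock: 6.15
eef_pos: [0.5106, -0.2163, 0.1613]
orientation: [2.45, 1.964, 0.001]
force: [-0.9, -0.7, -0.5]
finger_gap: 0.0428
grip_force: 0.0
```

```bash
python3 - <<'E'
from h import *
from rig import manip
o=manip.observe(); print(o["clock"],o["eef_pos"],R.from_rotvec(o["orientation"]).as_matrix().round(3),o["force"],o["finger_gap"])
c=manip.calibration("wrist"); im=manip.grab_frame("wrist")[:,:,::-1]; cv2.imwrite("pics/w1.png",im)
hsv=cv2.cvtColor(im,cv2.COLOR_BGR2HSV); red=(hsv[...,1]>150)&((hsv[...,0]<8)|(hsv[...,0]>172))
for q in blobs(red,(0,0,640,480),20): print(cv2.contourArea(q),cv2.boundingRect(q))
print({k:np.round(v,4) for k,v in c.items()})
E
```

```text
6.15 [ 0.5105862  -0.21631057  0.16132874] [[ 0.217  0.976  0.001]
 [ 0.976 -0.217 -0.001]
 [-0.001  0.002 -1.   ]] [-0.94978712 -0.66251548 -0.4896252 ] 0.04283427597861024
2373.5 (303, 104, 33, 132)
285.5 (315, 243, 21, 19)
{'fx': np.float64(371.7582), 'fy': np.float64(371.7582), 'cx': np.float64(319.2187), 'cy': np.float64(239.1722), 'eye': array([ 0.5248, -0.1523,  0.3032]), 'orientation': array([ 2.8638, -0.3144, -0.0396])}
```

View pics/w1.png

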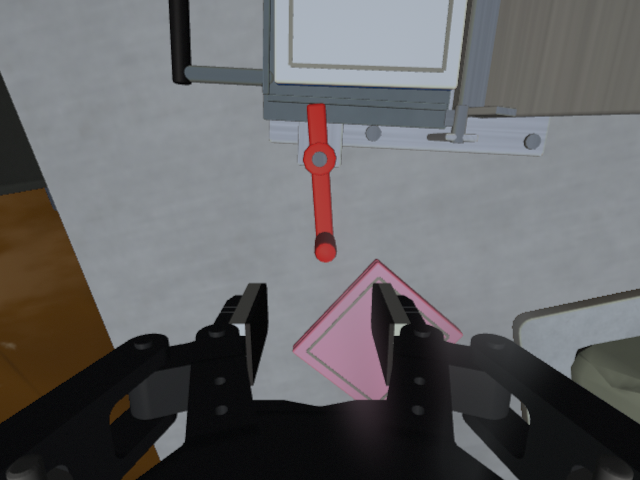

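The wrist view shows the knob top at (325,252), the catch axis disc at (319,158) and the handle's right end at (180,75). The fingers are lined up left and right of the knob.

```bash
python3 - <<'E'
from h import *
from rig import manip
c=manip.calibration("wrist")
k=plane(c,(325.5,252.5),.087); 
print("knob",k)
for z in(.055,.065,.075):
    a=plane(c,(319.5,158),z); d=k-a; print(z,a,np.hypot(*d[:2]),np.arctan2(d[1],d[0]))
a=plane(c,(264,120),.045);b=plane(c,(446,126.5),.045);print("leaf edge yaw",np.arctan2(*(b-a)[1::-1]),np.linalg.norm(b-a))
a=plane(c,(273,84),.062);b=plane(c,(459,90.5),.062);print("board edge yaw",np.arctan2(*(b-a)[1::-1]),np.linalg.norm(b-a))
a=plane(c,(271,143),.004);b=plane(c,(545,155),.004);print("base yaw",np.arctan2(*(b-a)[1::-1]),np.linalg.norm(b-a))
print("handle r end",plane(c,(180,78),.048))
E
```

```text
knob [ 0.51430625 -0.21788998  0.087     ]
0.055 [ 0.52264658 -0.16377009  0.055     ] 0.05475877515576439 -1.723701857363782
0.065 [ 0.52273229 -0.16331125  0.065     ] 0.05522532351132431 -1.7239702031659592
0.075 [ 0.52281799 -0.1628524   0.075     ] 0.0556918757770014 -1.7242340529148599
leaf edge yaw -0.25281358106128016 0.12087494245423527
board edge yaw -0.2512214765725628 0.11271810564388164
base yaw -0.2612176182951363 0.21507240576192413
handle r end [ 0.44676355 -0.09624751  0.048     ]
```

>>> carry_out(
  moves=[
    [0.35,[-0.005,0.026,0],[0,0,-0.042]],
    [0.35,[-0.005,0.026,0.1],[0,0,-0.042]],
    [0.35,[-0.005,0.026,0.2],[0,0,-0.042]],
    [0.35,[-0.005,0.026,0.3],[0,0,-0.042]],
    [0.35,[-0.005,0.026,0.4],[0,0,-0.042]],
    [0.35,[-0.005,0.026,0.5],[0,0,-0.042]],
    [0.35,[-0.005,0.026,0.58],[0,0,-0.042]],
    [0.35,[-0.005,0.026,0.62],[0,0,-0.042]],
    [0.35,[-0.005,0.026,0.62],[0,0,-0.042]],
    [0.35,[-0.005,0.026,0.62],[0,0,-0.042]],
  ],
)

```text
clock: 7.2
eef_pos: [0.5141, -0.2187, 0.0677]
orientation: [2.389, 2.039, 0.0]
force: [-0.1, -0.2, 0.3]
finger_gap: 0.03
grip_force: 0.0
```

>>> carry_out(
  moves=[
    [0.35,[0.001,0.029,0],[0,0,-0.052]],
    [0.35,[0.005,0.057,0],[0,0,-0.104]],
    [0.35,[0.01,0.085,0],[0,0,-0.156]],
    [0.35,[0.018,0.113,0],[0,0,-0.208]],
    [0.35,[0.028,0.139,0],[0,0,-0.26]],
    [0.35,[0.04,0.165,0],[0,0,-0.312]],
    [0.35,[0.054,0.19,0],[0,0,-0.364]],
    [0.35,[0.069,0.214,0],[0,0,-0.416]],
    [0.35,[0.087,0.237,0],[0,0,-0.468]],
    [0.35,[0.106,0.258,0],[0,0,-0.52]],
  ],
)

```text
clock: 8.2
eef_pos: [0.5551, -0.2091, 0.0685]
orientation: [1.429, 2.796, -0.0]
force: [-1.3, 0.2, 0.5]
finger_gap: 0.0299
grip_force: 0.3
```

>>> carry_out(
  moves=[
    [0.35,[0.001,0.029,0],[0,0,-0.052]],
    [0.35,[0.005,0.057,0],[0,0,-0.104]],
    [0.35,[0.01,0.085,0],[0,0,-0.156]],
    [0.35,[0.018,0.113,0],[0,0,-0.208]],
    [0.35,[0.028,0.139,0],[0,0,-0.26]],
    [0.35,[0.04,0.165,0],[0,0,-0.312]],
    [0.35,[0.054,0.19,0],[0,0,-0.364]],
    [0.35,[0.069,0.214,0],[0,0,-0.416]],
    [0.35,[0.087,0.237,0],[0,0,-0.468]],
    [0.35,[0.106,0.258,0],[0,0,-0.52]],
  ],
)

```text
clock: 9.2
eef_pos: [0.5772, -0.1736, 0.0685]
orientation: [0.259, 3.129, -0.002]
force: [-0.7, -0.1, 0.0]
finger_gap: 0.0298
grip_force: 0.3
```

>>> carry_out(
  moves=[
    [0.35,[0,0,0],[0,0,0]],
    [0.35,[0,-0.03,0],[0,0,0]],
    [0.35,[0,-0.03,-0.2],[0,0,0]],
    [0.35,[0,-0.03,-0.4],[0,0,0]],
    [0.35,[0,-0.03,-0.6],[0,0,0]],
    [0.35,[0,-0.03,-0.8],[0,0,0]],
    [0.35,[0,-0.03,-0.8],[0,0,0]],
    [0.35,[0,-0.03,-0.8],[0,0,0]],
    [0.35,[0,-0.03,-0.8],[0,0,0]],
    [0.35,[0,-0.03,-0.8],[0,0,0]],
  ],
)

```text
clock: 10.2
eef_pos: [0.5749, -0.1774, 0.1854]
orientation: [-0.265, -3.127, -0.002]
force: [-0.0, 0.5, 1.2]
finger_gap: 0.0303
grip_force: 0.0
```

```bash
python3 - <<'E'
from h import *
from rig import manip
o=manip.observe(); M=R.from_rotvec(o["orientation"]).as_matrix();print(o["clock"],o["eef_pos"],o["joint_pos"].round(2))
im=manip.grab_frame("wrist")[:,:,::-1]; cv2.imwrite("pics/w2.png",im)
psi=np.arctan2(M[1,1],M[0,1]); print(psi)
u=np.array([np.cos(-.256),np.sin(-.256),0]); H=np.array([.6346,-.0913,0])-.18*u
plan(o["eef_pos"],psi,[((.50,-.10,.19),.45),(tuple(H+[0,0,.13]),-.256),(tuple(H+[0,0,.034]),-.256)])
E
```

```text
10.2 [ 0.57489183 -0.17741271  0.18536945] [-0.47  0.17  1.8   0.    1.17 -1.87]
1.4020024640998965
[0.579, 0.425, -0.031] turn z 0.635 -> [0.5, -0.1, 0.19] 0.45
[0.44, -0.08, 0.4] turn z 0.471 -> [0.46, -0.046, 0.13] -0.256
[0.0, 0.0, 0.64] turn z -0.0 -> [0.46, -0.046, 0.034] -0.256
```

View pics/w2.png

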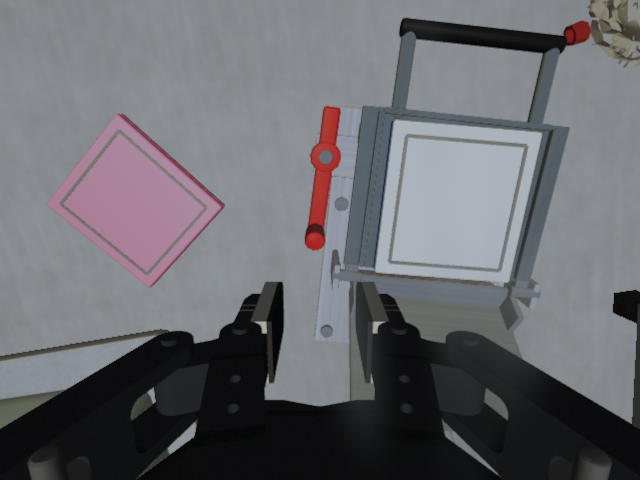

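The catch now lies alongside the leaf edge (knob (314,240), nose (331,108)), so it is swung clear. The board still lies on the leaf and the handle ends are at (405,25) and (562,43).

>>> carry_out(
  moves=[
    [0.5,[0.1,0.1,-0.03],[0,0,0.07]],
    [0.5,[0.2,0.16,-0.03],[0,0,0.15]],
    [0.5,[0.3,0.23,-0.03],[0,0,0.24]],
    [0.5,[0.4,0.3,-0.03],[0,0,0.33]],
    [0.5,[0.5,0.37,-0.03],[0,0,0.42]],
    [0.5,[0.579,0.425,-0.03],[0,0,0.51]],
    [0.5,[0.579,0.425,-0.03],[0,0,0.6]],
    [0.5,[0.579,0.425,-0.03],[0,0,0.635]],
    [0.5,[0.579,0.425,-0.03],[0,0,0.635]],
    [0.5,[0.579,0.425,-0.03],[0,0,0.635]],
  ],
)

```text
clock: 11.25
eef_pos: [0.5007, -0.1002, 0.1912]
orientation: [-1.668, -2.661, 0.0]
force: [-0.6, -1.0, -0.1]
finger_gap: 0.0426
grip_force: 0.0
```

>>> carry_out(
  moves=[
    [0.5,[0.1,-0.02,0.1],[0,0,0.08]],
    [0.5,[0.2,-0.04,0.2],[0,0,0.16]],
    [0.5,[0.3,-0.06,0.3],[0,0,0.24]],
    [0.5,[0.4,-0.08,0.4],[0,0,0.32]],
    [0.5,[0.44,-0.08,0.4],[0,0,0.4]],
    [0.5,[0.44,-0.08,0.4],[0,0,0.471]],
    [0.5,[0.44,-0.08,0.4],[0,0,0.471]],
    [0.5,[0.44,-0.08,0.4],[0,0,0.471]],
    [0.5,[0.44,-0.08,0.4],[0,0,0.471]],
    [0.5,[0.44,-0.08,0.4],[0,0,0.471]],
  ],
)

```text
clock: 12.25
eef_pos: [0.4615, -0.0463, 0.132]
orientation: [2.486, 1.92, 0.0]
force: [-0.3, -0.1, -0.1]
finger_gap: 0.0428
grip_force: 0.0
```

```bash
python3 - <<'E'
from h import *
from rig import manip
o=manip.observe(); M=R.from_rotvec(o["orientation"]).as_matrix();print(o["clock"],o["eef_pos"],o["joint_pos"].round(2),np.arctan2(M[1,1],M[0,1]),o["finger_gap"])
im=manip.grab_frame("wrist")[:,:,::-1]; cv2.imwrite("pics/w3.png",im)
E
```

```text
12.25 [ 0.46154596 -0.04629076  0.13197199] [-0.32 -0.08  2.17  0.    1.05 -0.06] -0.25570801916323127 0.042801982082942364
```

View pics/w3.png

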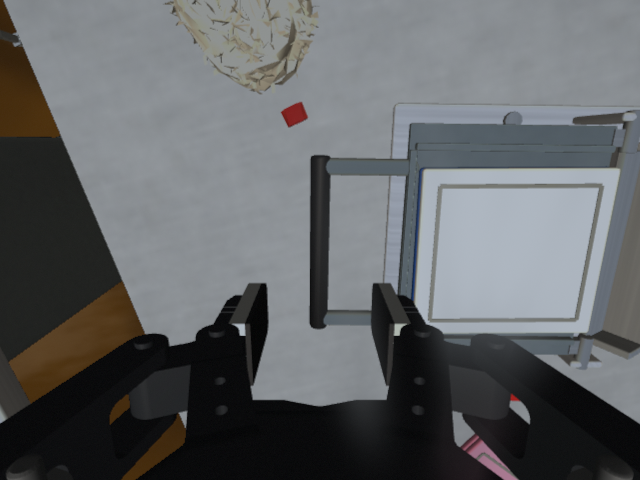

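The bar at (319,242) is centred between the fingers and runs square to the closing line.

>>> carry_out(
  force=40,
  moves=[
    [0.5,[0,0,0.15],[0,0,0]],
    [0.5,[0,0,0.3],[0,0,0]],
    [0.5,[0,0,0.45],[0,0,0]],
    [0.5,[0,0,0.6],[0,0,0]],
    [0.5,[0,0,0.68],[0,0,0]],
    [0.5,[0,0,0.68],[0,0,0]],
    [0,[0,0,0.68],[0,0,0]],
    [0,[0,0,0.68],[0,0,0]],
    [0,[0,0,0.68],[0,0,0]],
    [0,[0,0,0.68],[0,0,0]],
  ],
)

```text
clock: 13.3
eef_pos: [0.4615, -0.0462, 0.0311]
orientation: [-2.487, -1.919, 0.001]
force: [-3.9, 1.4, 6.5]
finger_gap: 0.0106
grip_force: 39.2
```

```bash
python3 - <<'E'
import numpy as np
from rig import manip
o=manip.observe();print(o["clock"],o["eef_pos"],o["finger_gap"],o["grip_force"],o["force"])
# arc in tool axes (y=stand x, z=down); 7 rad-steps; handle vector from hinge at a=0: (-.18,-.002)
def h(a): c,s=np.cos(a),np.sin(a); return np.array([-.18*c-.002*s, .18*s-.002*c])  # x, z : rotate towards back
A=[0,.6,1.2,1.55,1.78]
for a0,a1 in zip(A[:-1],A[1:]):
    print(a1,[[round(v,3) for v in ((h(a)-h(a0))*[1,-1]/.15)] for a in np.linspace(a0,a1,11)[1:]])
E
```

```text
13.3 [ 0.46147906 -0.04619028  0.03111531] 0.010571245134630872 39.16777431964874 [-3.91619995  1.36202319  6.52751174]
0.6 [[np.float64(0.001), np.float64(-0.072)], [np.float64(0.007), np.float64(-0.144)], [np.float64(0.017), np.float64(-0.215)], [np.float64(0.031), np.float64(-0.286)], [np.float64(0.05), np.float64(-0.355)], [np.float64(0.072), np.float64(-0.424)], [np.float64(0.099), np.float64(-0.49)], [np.float64(0.129), np.float64(-0.556)], [np.float64(0.164), np.float64(-0.619)], [np.float64(0.202), np.float64(-0.68)]]
1.2 [[np.float64(0.042), np.float64(-0.059)], [np.float64(0.087), np.float64(-0.115)], [np.float64(0.135), np.float64(-0.168)], [np.float64(0.187), np.float64(-0.218)], [np.float64(0.242), np.float64(-0.265)], [np.float64(0.299), np.float64(-0.309)], [np.float64(0.359), np.float64(-0.349)], [np.float64(0.421), np.float64(-0.385)], [np.float64(0.485), np.float64(-0.418)], [np.float64(0.551), np.float64(-0.447)]]
1.55 [[np.float64(0.039), np.float64(-0.015)], [np.float64(0.079), np.float64(-0.029)], [np.float64(0.119), np.float64(-0.041)], [np.float64(0.16), np.float64(-0.052)], [np.float64(0.201), np.float64(-0.061)], [np.float64(0.242), np.float64(-0.069)], [np.float64(0.283), np.float64(-0.075)], [np.float64(0.325), np.float64(-0.08)], [np.float64(0.367), np.float64(-0.084)], [np.float64(0.409), np.float64(-0.086)]]
1.78 [[np.float64(0.028), np.float64(-0.001)], [np.float64(0.055), np.float64(-0.0)], [np.float64(0.083), np.float64(0.0)], [np.float64(0.11), np.float64(0.002)], [np.float64(0.138), np.float64(0.004)], [np.float64(0.165), np.float64(0.006)], [np.float64(0.193), np.float64(0.009)], [np.float64(0.22), np.float64(0.013)], [np.float64(0.247), np.float64(0.018)], [np.float64(0.274), np.float64(0.023)]]
```

>>> carry_out(
  moves=[
    [0,[0,0.001,-0.072],[0,0,0]],
    [0,[0,0.007,-0.144],[0,0,0]],
    [0,[0,0.017,-0.215],[0,0,0]],
    [0,[0,0.031,-0.286],[0,0,0]],
    [0,[0,0.05,-0.355],[0,0,0]],
    [0,[0,0.072,-0.424],[0,0,0]],
    [0,[0,0.099,-0.49],[0,0,0]],
    [0,[0,0.129,-0.556],[0,0,0]],
    [0,[0,0.164,-0.619],[0,0,0]],
    [0,[0,0.202,-0.68],[0,0,0]],
  ],
)

```text
clock: 14.3
eef_pos: [0.4879, -0.0534, 0.132]
orientation: [-2.481, -1.916, 0.011]
force: [-10.6, -0.5, 1.2]
finger_gap: 0.0105
grip_force: 39.0
```

>>> carry_out(
  moves=[
    [0,[0,0.042,-0.059],[0,0,0]],
    [0,[0,0.087,-0.115],[0,0,0]],
    [0,[0,0.135,-0.168],[0,0,0]],
    [0,[0,0.187,-0.218],[0,0,0]],
    [0,[0,0.242,-0.265],[0,0,0]],
    [0,[0,0.299,-0.309],[0,0,0]],
    [0,[0,0.359,-0.349],[0,0,0]],
    [0,[0,0.421,-0.385],[0,0,0]],
    [0,[0,0.485,-0.418],[0,0,0]],
    [0,[0,0.551,-0.447],[0,0,0]],
  ],
)

```text
clock: 15.3
eef_pos: [0.5716, -0.0764, 0.2034]
orientation: [2.484, 1.917, -0.002]
force: [-6.7, -2.7, 7.1]
finger_gap: 0.0104
grip_force: 40.6
```

>>> carry_out(
  moves=[
    [0,[0,0.039,-0.015],[0,0,0]],
    [0,[0,0.079,-0.029],[0,0,0]],
    [0,[0,0.119,-0.041],[0,0,0]],
    [0,[0,0.16,-0.052],[0,0,0]],
    [0,[0,0.201,-0.061],[0,0,0]],
    [0,[0,0.242,-0.069],[0,0,0]],
    [0,[0,0.283,-0.075],[0,0,0]],
    [0,[0,0.325,-0.08],[0,0,0]],
    [0,[0,0.367,-0.084],[0,0,0]],
    [0,[0,0.409,-0.086],[0,0,0]],
  ],
)

```text
clock: 16.3
eef_pos: [0.6308, -0.0925, 0.2144]
orientation: [2.484, 1.916, -0.002]
force: [-3.7, -4.7, 2.7]
finger_gap: 0.0104
grip_force: 41.5
```

>>> carry_out(
  moves=[
    [0,[0,0.028,0],[0,0,0]],
    [0,[0,0.055,0],[0,0,0]],
    [0,[0,0.083,0],[0,0,0]],
    [0,[0,0.11,0.002],[0,0,0]],
    [0,[0,0.138,0.004],[0,0,0]],
    [0,[0,0.165,0.006],[0,0,0]],
    [0,[0,0.193,0.009],[0,0,0]],
    [0,[0,0.22,0.013],[0,0,0]],
    [0,[0,0.247,0.018],[0,0,0]],
    [0,[0,0.274,0.023],[0,0,0]],
  ],
)

```text
clock: 17.3
eef_pos: [0.6708, -0.1028, 0.2106]
orientation: [2.484, 1.916, -0.0]
force: [-2.2, -5.4, 0.9]
finger_gap: 0.0104
grip_force: 41.4
```

```bash
python3 - <<'E'
from h import *
from rig import manip
o=manip.observe();print(o["clock"],o["eef_pos"],o["force"])
g=o["eef_pos"]+[0,0,.0187]-np.array([.6346,-.0913,.05]); u=np.array([np.cos(.256),-np.sin(.256),0]); x=g@u; print(x,g[2],np.arctan2(g[2],-x),np.hypot(x,g[2]))
im=np.hstack([manip.grab_frame("side")[150:390,150:450,::-1],manip.grab_frame("scene")[150:390,150:450,::-1]]); cv2.imwrite("pics/up.png",cv2.resize(im,(800,320)))
E
```

```text
17.3 [ 0.6708127  -0.10281319  0.21061294] [-2.19720908 -5.44927946  0.94008586]
0.03794783464135645 0.17931294317482294 1.7793482884016816 0.18328439580058367
```

View pics/up.png

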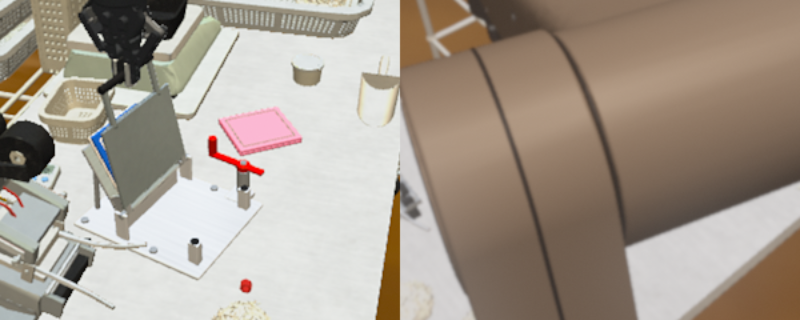

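The leaf is tipped past upright and the board's blue face shows behind it, leaning against the rest. I will nudge it slightly further, dwell there, then lower it.

>>> carry_out(
  moves=[
    [0,[0,0.01,0.001],[0,0,0]],
    [0,[0,0.02,0.002],[0,0,0]],
    [0,[0,0.03,0.004],[0,0,0]],
    [0,[0,0.036,0.006],[0,0,0]],
    [0,[0,0.036,0.006],[0,0,0]],
    [0,[0,0.036,0.006],[0,0,0]],
    [0,[0,0.036,0.006],[0,0,0]],
    [0,[0,0.036,0.006],[0,0,0]],
    [0,[0,0.036,0.006],[0,0,0]],
    [0,[0,0.036,0.006],[0,0,0]],
  ],
)

```text
clock: 18.4
eef_pos: [0.6756, -0.1041, 0.2095]
orientation: [2.485, 1.916, -0.001]
force: [-2.3, -4.2, 2.5]
finger_gap: 0.0103
grip_force: 41.5
```

```bash
python3 - <<'E'
import numpy as np
def h(a): c,s=np.cos(a),np.sin(a); return np.array([-.18*c-.002*s, .18*s-.002*c])
A=[1.81,1.5,1.0,.5,0]
for a0,a1 in zip(A[:-1],A[1:]):
    print(a1,[[float(round(v,3)) for v in ((h(a)-h(a0))*[1,-1]/.15)] for a in np.linspace(a0,a1,11)[1:]])
from rig import manip; o=manip.observe(); print(o["clock"],o["eef_pos"],o["force"])
E
```

```text
1.5 [[-0.036, -0.008], [-0.073, -0.015], [-0.11, -0.02], [-0.147, -0.025], [-0.184, -0.028], [-0.221, -0.03], [-0.258, -0.031], [-0.295, -0.031], [-0.332, -0.03], [-0.37, -0.027]]
1.0 [[-0.06, 0.006], [-0.119, 0.016], [-0.178, 0.028], [-0.236, 0.043], [-0.293, 0.061], [-0.349, 0.082], [-0.404, 0.106], [-0.458, 0.133], [-0.51, 0.162], [-0.561, 0.193]]
0.5 [[-0.049, 0.034], [-0.097, 0.071], [-0.142, 0.11], [-0.186, 0.151], [-0.228, 0.194], [-0.267, 0.24], [-0.304, 0.287], [-0.338, 0.336], [-0.37, 0.387], [-0.4, 0.439]]
0 [[-0.027, 0.054], [-0.051, 0.109], [-0.072, 0.165], [-0.091, 0.222], [-0.107, 0.28], [-0.119, 0.338], [-0.129, 0.397], [-0.136, 0.457], [-0.14, 0.517], [-0.141, 0.577]]
18.4 [ 0.67562177 -0.10412295  0.2095397 ] [-2.26169864 -4.17403301  2.52793563]
```

>>> carry_out(
  moves=[
    [0,[0,-0.036,-0.008],[0,0,0]],
    [0,[0,-0.073,-0.015],[0,0,0]],
    [0,[0,-0.11,-0.02],[0,0,0]],
    [0,[0,-0.147,-0.025],[0,0,0]],
    [0,[0,-0.184,-0.028],[0,0,0]],
    [0,[0,-0.221,-0.03],[0,0,0]],
    [0,[0,-0.258,-0.031],[0,0,0]],
    [0,[0,-0.295,-0.031],[0,0,0]],
    [0,[0,-0.332,-0.03],[0,0,0]],
    [0,[0,-0.37,-0.027],[0,0,0]],
  ],
)

```text
clock: 19.4
eef_pos: [0.6235, -0.0898, 0.2149]
orientation: [2.481, 1.913, 0.006]
force: [-0.3, -5.6, 6.2]
finger_gap: 0.0102
grip_force: 40.8
```

```bash
python3 - <<'E'
from h import *
from rig import manip
im=manip.grab_frame("side")[150:390,150:450,::-1]; cv2.imwrite("pics/mid.png",cv2.resize(im,(600,480)))
E
```

```text
(no output)
```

View pics/mid.png

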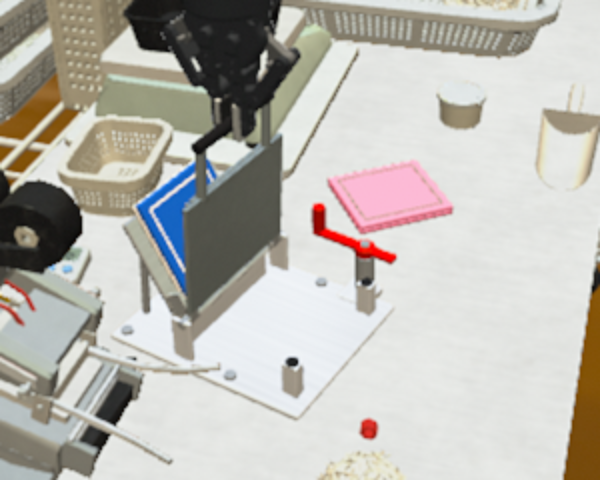

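The board leans on the rest with its blue face (about (185,215)) towards the handle, clear of the leaf. I will lower the leaf.

>>> carry_out(
  moves=[
    [0,[0,-0.06,0.006],[0,0,0]],
    [0,[0,-0.119,0.016],[0,0,0]],
    [0,[0,-0.178,0.028],[0,0,0]],
    [0,[0,-0.236,0.043],[0,0,0]],
    [0,[0,-0.293,0.061],[0,0,0]],
    [0,[0,-0.349,0.082],[0,0,0]],
    [0,[0,-0.404,0.106],[0,0,0]],
    [0,[0,-0.458,0.133],[0,0,0]],
    [0,[0,-0.51,0.162],[0,0,0]],
    [0,[0,-0.561,0.193],[0,0,0]],
  ],
)

```text
clock: 20.45
eef_pos: [0.5391, -0.0664, 0.1822]
orientation: [-2.487, -1.919, 0.0]
force: [-1.6, -4.4, 4.3]
finger_gap: 0.0105
grip_force: 43.6
```

>>> carry_out(
  moves=[
    [0,[0,-0.049,0.034],[0,0,0]],
    [0,[0,-0.097,0.071],[0,0,0]],
    [0,[0,-0.142,0.11],[0,0,0]],
    [0,[0,-0.186,0.151],[0,0,0]],
    [0,[0,-0.228,0.194],[0,0,0]],
    [0,[0,-0.267,0.24],[0,0,0]],
    [0,[0,-0.304,0.287],[0,0,0]],
    [0,[0,-0.338,0.336],[0,0,0]],
    [0,[0,-0.37,0.387],[0,0,0]],
    [0,[0,-0.4,0.439],[0,0,0]],
  ],
)

```text
clock: 21.45
eef_pos: [0.4817, -0.0507, 0.1161]
orientation: [-2.487, -1.918, -0.002]
force: [-0.3, 1.9, 1.1]
finger_gap: 0.0104
grip_force: 43.2
```

>>> carry_out(
  moves=[
    [0,[0,-0.027,0.054],[0,0,0]],
    [0,[0,-0.051,0.109],[0,0,0]],
    [0,[0,-0.072,0.165],[0,0,0]],
    [0,[0,-0.091,0.222],[0,0,0]],
    [0,[0,-0.107,0.28],[0,0,0]],
    [0,[0,-0.119,0.338],[0,0,0]],
    [0,[0,-0.129,0.397],[0,0,0]],
    [0,[0,-0.136,0.457],[0,0,0]],
    [0,[0,-0.14,0.517],[0,0,0]],
    [0,[0,-0.141,0.566],[0,0,0]],
  ],
)

```text
clock: 22.45
eef_pos: [0.4616, -0.0458, 0.0311]
orientation: [2.488, 1.918, 0.002]
force: [2.7, 4.9, 1.6]
finger_gap: 0.0104
grip_force: 43.2
```

>>> carry_out(
  moves=[
    [0,[0,0,0],[0,0,0]],
    [0,[0,0,0],[0,0,0]],
    [0.5,[0,0,0],[0,0,0]],
    [0.5,[0,0,0],[0,0,0]],
    [0.5,[0,0,0],[0,0,0]],
    [0.5,[0,0,0],[0,0,0]],
    [0.5,[0,0,0],[0,0,0]],
    [0.5,[0,0,0],[0,0,0]],
    [0.5,[0,0,-0.05],[0,0,0]],
    [0.5,[0,0,-0.1],[0,0,0]],
  ],
)

```text
clock: 23.45
eef_pos: [0.4613, -0.0461, 0.0473]
orientation: [-2.487, -1.919, 0.0]
force: [-0.1, 0.0, 0.2]
finger_gap: 0.0424
grip_force: 0.0
```

>>> carry_out(
  moves=[
    [0.5,[0,0,-0.15],[0,0,0]],
    [0.5,[0,0,-0.3],[0,0,0]],
    [0.5,[0,0,-0.45],[0,0,0]],
    [0.5,[0,0,-0.6],[0,0,0]],
    [0.5,[0.2,0,-0.75],[0,0,0]],
    [0.5,[0.4,0,-0.9],[0,0,0]],
    [0.5,[0.6,0,-1],[0,0,0]],
    [0.5,[0.8,0,-1],[0,0,0]],
    [0.5,[1,0,-1],[0,0,0]],
    [0.5,[1,0,-1],[0,0,0]],
  ],
)

```text
clock: 24.45
eef_pos: [0.5, 0.1014, 0.1981]
orientation: [2.483, 1.923, 0.003]
force: [0.6, -1.7, -0.9]
finger_gap: 0.0427
grip_force: 0.0
```

>>> carry_out(
  moves=[
    [0.5,[0.2,0,-0.1],[0,0,0]],
    [0.5,[0.4,0,-0.2],[0,0,0]],
    [0.5,[0.6,0,-0.3],[0,0,0]],
    [0.5,[0.8,0,-0.4],[0,0,0]],
    [0.5,[1,0,-0.5],[0,0,0]],
    [0.5,[1,0,-0.5],[0,0,0]],
    [0.5,[1,0,-0.5],[0,0,0]],
    [0.5,[1,0,-0.5],[0,0,0]],
    [0.5,[1,0,-0.5],[0,0,0]],
    [0.5,[1,0,-0.5],[0,0,0]],
  ],
)

```text
clock: 25.45
eef_pos: [0.5372, 0.243, 0.2711]
orientation: [-2.488, -1.917, 0.002]
force: [0.1, -0.5, 0.1]
finger_gap: 0.0424
grip_force: 0.0
```

```bash
python3 - <<'E'
from h import *
from rig import manip
o=manip.observe();print(o["clock"],o["eef_pos"],o["force"],o["finger_gap"])
im=np.hstack([manip.grab_frame("side")[170:370,180:400,::-1],manip.grab_frame("scene")[170:370,180:400,::-1]]); cv2.imwrite("pics/end.png",cv2.resize(im,(800,364)))
E
```

```text
25.45 [0.53720616 0.24301778 0.27114861] [ 0.12774097 -0.51839336  0.11936801] 0.042391768332014225
```

View pics/end.png

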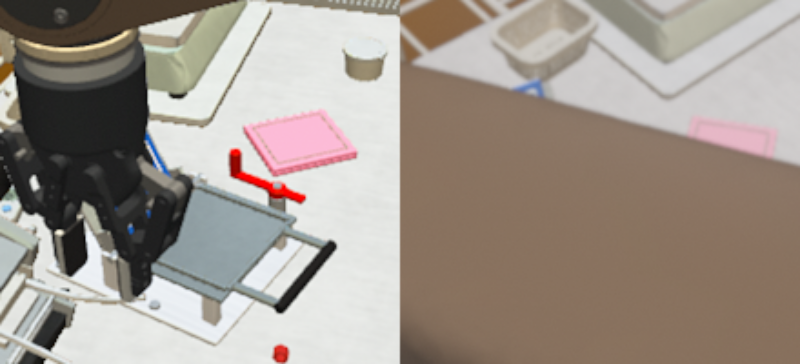

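The leaf is fully down, the blue face shows on the rest behind the gripper, the catch is clear, and the measured force is near zero. I will hand in.

```bash
python3 -c "
from rig import manip
print(manip.finish_job())"
```

```text
the job is handed in; nothing more can be done
None
```

I handed the job in at about 25.5 s: the catch is swung clear, the board lies on the back rest with its blue side facing the handle, and the leaf is fully down. The cup and pack were never touched, though the arm partly blocked the final view of the board.

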